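Undo the mirror-handed clamp sockets and park the manipulator bridge

ROBOT

A 7-joint arm with a two-finger parallel gripper is mounted at the origin on the work surface. World frame = base frame: x ahead of the robot, y to its left, z up, the work surface at z = 0. Lengths are in m, angles in rad, forces in N, time in s.
With the tool pointing down it reaches from about 0.425 to 1.025 m from the base axis. Payload 9.4 kg.
Tool frame: the origin (TCP) lies at the very end of the fingers, on their centre line; the grasp point (between the pads) lies 19 mm behind it (bot.pinch_z is the distance from the TCP to the grasp point, in m); z points along the fingers, y is the direction in which the jaws open and shut (so a half turn about z gives the same grasp; the last joint's range is limited). The gripper opens to 93 mm and grips with 3 to 60 N. Pads are 15 mm wide; open, the fingers measure 128 mm over their backs; the gripper's body (75 mm by 188 mm) begins 65 mm behind the grasp point.
Start: joints at [1.269, 0.599, -0.003, 1.599, 0.002, 0.943, -0.08], TCP at [0.162, -0.707, 0.219] pointing down, gripper open.
Joint ranges: [-2.57, 2.57], [-0.35, 1.97], [-1.29, 1.29], [0.11, 2.56], [-1.05, 4.19], [0.11, 1.86], [-2.63, 2.63]. Speed limits (rad/s): [2.22, 2.22, 3.01, 3.01, 3.14, 3.14, 3.14].

INTERFACE

Orientations are given as a unit quaternion [w, x, y, z].
In Python, from bench import bot gives the robot as it stands.
- The arm moves only by the shell command python3 -m jog 'ROWS' [OPENING]. ROWS is JSON, a list of rows, each a list of 4 numbers: the shift along the tool's x, y, z in mm, then the turn about the tool's z in rad. In form: [[tx, ty, tz, twist], ...]. A call has 1 to 20 rows; each row shifts and turns the commanded pose from where the row before left it, along the tool's axes as they then stand; what a row does not reach is not made up. A row lasts 1/8 s, in which the tool goes at most 62.5 mm and 10.7 degrees, less where a joint would pass 70% of its speed; a pose out of reach is approached as far as the arm can. A call with a gripper value outside its range is refused whole. OPENING is the opening, from -1 (shut) to 1 (fully open), set as the call begins (- or left out, the last holds). The fingers move at their own pace and stop on an object; the grip force is fixed at half the most. Time passes only in rows, so rows that do not move let the fingers close. It gives the time, the measured TCP pose, the force and the opening at its end, in the units of the state.
- bot.sense(): the state, without advancing time (a new reading comes with each control period).
- bot.read_camera(name): name is "scene" or "top" or "wrist"; returns the picture (480x640x3 uint8, red, green, blue); there is no depth.
- bot.camera_info(name): a dict with "vertical_fov" (degrees; the focal length in pixels is half the picture's height over the tangent of half this angle, whatever the lens; pixels are square), "cx", "cy" (the principal point, pixels), "R" (3x3) and "t" (3): a world point X has camera coordinates R X + t. Camera axes: x right, y down, z forward; pixel columns grow to the right and rows downward; lengths in m; the calibration is good to about 2 mm. A picture is of the moment at which its call begins: read the wrist's pose just before it. camera_info takes no time and is no camera call; for the wrist camera it gives the pose at the moment of the call.
- bot.hand_in(): hands the job in, once; it reports no verdict.
Trained networks look in the newest picture that a camera, given by its name, has taken for a name from the list of things; names that differ only in an ending like _2 or _b are one class to them, and where a whole thing is asked for, a point or a joint stands for the part that bears it (a point fixed in the world has none). Each returns a list of dicts, best first, with "p" (0 to 1); they miss things now and then, are a little off and sometimes report something else, mostly with a low value. They report only what shows in the picture. A call takes as long as a camera call. They do not tell look-alikes from the thing itself.
- bot.masks_of(camera, target): "region" (480x640 bool, what is visible of it) and "centre" ([column, row] in pixels, amid what is visible of it).
- bot.spot_point(camera, target): "centre" ([column, row] in pixels: a listed point, or the origin of a listed thing).
The state is a dict: "clock": time; "q": joint angles; "qd": joint speeds; "joint_torque": joint torques, N m; "tool_pos": TCP position; "eef_rot": TCP orientation; "ft_force": force on the tool from outside, world axes, zero at the start; "torque": the same for the moment, N m; "opening": finger opening in m.
Only numpy, scipy, OpenCV 4.12 (cv2) and the standard library are available. Lean on these libraries where they do the work, as an engineer would, in place of code of your own. Each camera call takes 0.05 s, during which the arm holds its last target.

TASK

Swing both clamp levers on the base plate fully open, then lift the manipulator bridge out of its sockets and stand it fully home in the parking block, leaving the levers open and the rest of the bench undisturbed. The sockets are a mirror-built pair: one has a left-hand thread and nothing shows which, so feel gently which way each lever gives. Never force a lever that does not give or pull on a bridge that is still clamped.

Things in the scene. Friction and masses are not known exactly. Their poses are not given: they have to be found in the camera images.
- base: Aluminium base plate screwed to the bench, 110 (x) x 300 (y) x 12 mm high, origin at the centre of its underside. On it stand the two sockets, 180 mm apart along its y axis, 90 mm either side of its middle.
- bridge: The manipulator bridge, 0.3 to 0.6 kg: a grey cross bar 16 mm wide (x), 212 mm long (y), 20 mm high, on two round steel legs 12 mm thick at y = +90 and -90 mm. Origin midway between the legs, level with their feet, 24 mm above the bench at the start. Symmetric: may be parked either way round. Jaws in each socket hold a neck in its leg until the lever is open. Raised 50 mm, it is clear of the collars.
- bridge_grip (a point): Centre of the bridge's cross bar, 62 mm above its feet (bar from 52 to 72 mm), the place to grip it across its 16 mm width: the middle 80 mm of the bar is bare. Two aluminium dovetail shoes, 22 mm wide and up to 86 mm above the feet, sit on the bar 55 mm either side.
- socket_1: One clamp socket, screwed to the plate: steel flange 62 mm across, rubber bush, barrel 38 mm across with an oiled 14 mm bore, and a knurled steel collar 44 mm across, its top 68 mm above the bench, with a ball lever. Origin on the socket's axis on the plate's top face. Tight, the lever points along this body's -x axis. The two sockets look alike; either may stand at either end of the plate.
- socket_2: The other clamp socket, as socket_1.
- axis_1 (a point): Point on the axis of socket_1, level with the ball of its lever (88 mm above the bench); the lever turns about the vertical through it.
- axis_2 (a point): The same point of socket_2.
- ball_1 (a point): Centre of the black ball knob, 22 mm across, at the end of the lever of socket_1: 95 mm from the socket's axis and 88 mm above the bench. It is taken from above. The bare lever rod, 9 mm thick, slopes down from it to the collar.
- ball_2 (a point): The same point on the lever of socket_2.
- lever_1 (a joint): How far the collar of socket_1 is loosened, rad: 0 tight (at the start), growing as it loosens, whichever way that is, to 0.70 (40 degrees) at the open stop. The jaws have let go from 0.5. It takes about 0.5 N m (some 5 N at the ball) all the way and stays where it is left. The wrong way, and past the open stop, it does not move at all.
- lever_2 (a joint): The same for the collar of socket_2. One of the two loosens clockwise seen from above (left-hand thread), the other anticlockwise.
- bush_1 (a joint): Twist of the rubber bush that carries barrel, collar and lever of socket_1, rad, anticlockwise from above positive, 0 at rest. A spring of 12 N m/rad: 0.042 rad (4 mm at the ball) is taken up before a lever that gives begins to move; a ball pushed the wrong way yields about 0.75 mm per N. It tears beyond 0.16 rad (some 20 N at the ball).
- bush_2 (a joint): The same for socket_2.
- park: White plastic parking block screwed to the bench, 60 (x) x 250 (y) x 45 mm high, origin at the centre of its underside, with two upright holes 18 mm wide and 32 mm deep, chamfered by 2.5 mm, at y = +90 and -90 mm.
- park_seat (a point): Midway between the floors of the two holes of the parking block, 13 mm above the bench: the bridge's origin lies here when it is fully home.
- dish: Bystander, loose, to be left alone: closed clear petri dish, 63 mm across, 16 mm high; origin at its underside.
- hexkey: Bystander, loose, to be left alone: dark steel L-shaped hex key, 6 mm thick, long arm 93 mm, lying flat; origin at its underside.
- holder: Bystander, loose, to be left alone: pipette holder, a steel rod 10 mm thick and 125 mm long with 16 mm collars, lying down; origin at its underside.
- driver: Bystander, loose, to be left alone: screwdriver, 160 mm long, lying down; origin at its underside.
- slidebox: Bystander, loose, to be left alone: small white slide box with a grey lid, 87 x 32 x 36 mm; origin at its underside.
- shoe: Bystander, loose, to be left alone: spare aluminium dovetail shoe, 30 x 20 x 13 mm, lying on the base plate behind the middle of the bridge; origin at its underside.
There are look-alikes about, which are no part of the job. There is more than one size of the bridge; the one meant has the size given above.

How it is judged:
By the outcome, as a careful person would: the job done as asked, in the order asked, and still so for the second after the job is handed in, with the robot touching nothing.
It also fails if it takes over 64 s, if anything falls off the work surface, if the arm or the gripper's body presses on something with over 40 N, if the wrist force passes 120 N, or if a joint passes its speed limit or range.

## Working session

There is one attempt and no reset: what is moved stays moved. The work goes in short steps, Python scripts to look and compute and a shell command to move; the robot and the scene stay as the last step left them, time stands still between calls to the robot, and variables do not carry over. Pictures are saved under pics/ and viewed, and the job is handed in when it is done.

```bash
ls; mkdir -p pics; python3 - <<'E'
from bench import bot
import cv2
print(bot.sense())
for n in ("scene","top","wrist"):
    im=bot.read_camera(n); cv2.imwrite(f"pics/{n}0.png",im[:,:,::-1]); 
    c=bot.camera_info(n); print(n,c)
E
```

```text
pics
{'clock': 0.0, 'q': array([ 1.26931156,  0.60013033, -0.00253705,  1.60012802,  0.00179188,
        0.94293212, -0.07979755]), 'qd': array([-0.00092495,  0.0008298 , -0.00021219,  0.00016173, -0.00066238,
        0.00080309,  0.00152724]), 'joint_torque': array([ 1.40939977e-03, -7.65068293e+01,  1.49837930e+00, -2.52349019e+01,
       -5.24183130e-02,  1.71223021e-02,  1.24099779e-04]), 'tool_pos': array([ 0.16146763, -0.70627595,  0.21775698]), 'eef_rot': array([-7.81593735e-04,  9.93687442e-01,  1.12181244e-01, -1.60089687e-04]), 'ft_force': array([ 0.25361575, -0.61902263,  0.18654275]), 'torque': array([-0.00151747,  0.01154796, -0.0506806 ]), 'opening': 0.09290852644006298}
scene {'vertical_fov': 50.309494267563416, 'cx': 328.37379436485605, 'cy': 244.1352451384817, 'R': array([[ 0.87060934,  0.49186524,  0.01039007],
       [ 0.33013983, -0.56843417, -0.75358495],
       [-0.36475617,  0.65950828, -0.65726841]]), 't': array([-0.41888672, -0.13285866,  1.29039418])}
top {'vertical_fov': 47.631744254532286, 'cx': 322.381292739683, 'cy': 232.37814480294236, 'R': array([[ 0.02525995, -0.99966204,  0.00614385],
       [-0.99428143, -0.02576094, -0.10363785],
       [ 0.10376109, -0.00349083, -0.99459612]]), 't': array([-0.05962311,  0.48835129,  1.1214594 ])}
wrist {'vertical_fov': 63.7242723330124, 'cx': 317.17133312580705, 'cy': 235.15081098689006, 'R': array([[ 0.22326881, -0.97475534, -0.00174968],
       [-0.93308779, -0.21424333,  0.2888719 ],
       [-0.28195428, -0.06286348, -0.95736616]]), 't': array([-0.72383808, -0.03402185,  0.39171578])}
```

View pics/scene0.png

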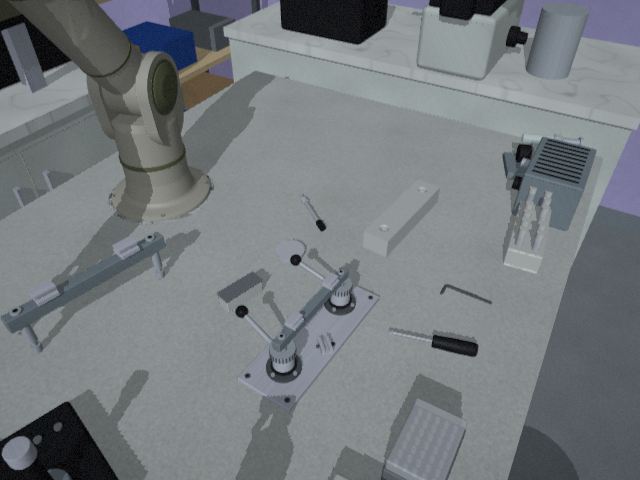

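View pics/top0.png

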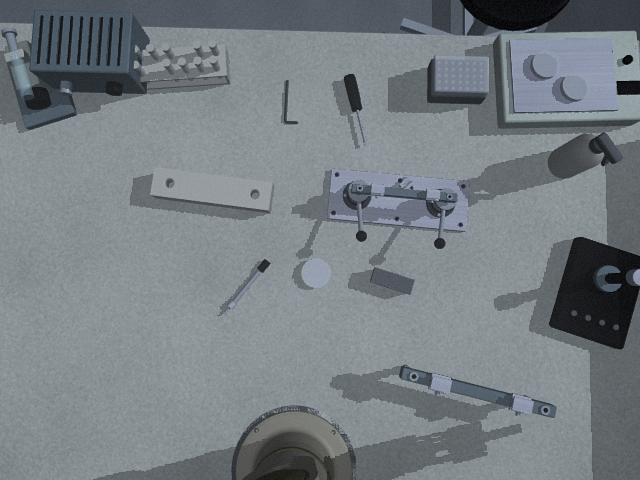

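View pics/wrist0.png

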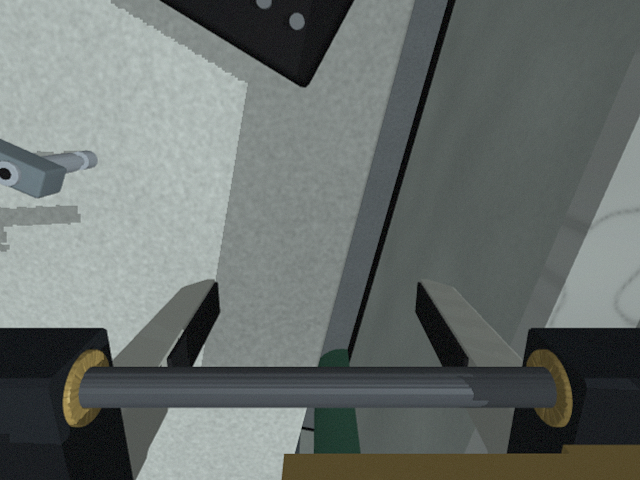

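The scene and top pictures show the clamped bridge on its base plate at scene (312,310) and top (402,192). A longer look-alike bridge stands at scene (85,275) and top (478,392). The parking block is at top (212,190), and the lever balls are at top (361,237) and (440,244).

```bash
cat > h.py <<'E'
from bench import bot
import numpy as np, cv2
from scipy.optimize import least_squares
def K(c):
    f=240/np.tan(np.radians(c['vertical_fov'])/2); return np.array([[f,0,c['cx']],[0,f,c['cy']],[0,0,1]])
def P(c): return K(c)@np.c_[c['R'],c['t']]
def tri(obs):  # [(cam,(u,v))...]
    A=[]
    for c,(u,v) in obs:
        p=P(c); A+= [u*p[2]-p[0], v*p[2]-p[1]]
    A=np.array(A); X=np.linalg.svd(A)[2][-1]; X=X[:3]/X[3]
    r=[np.round(proj(c,X)-np.array(uv),1) for c,uv in obs]
    return X,r
def proj(c,X):
    y=P(c)@np.r_[X,1]; return y[:2]/y[2]
def atz(c,uv,z):
    d=c['R'].T@np.linalg.inv(K(c))@np.array([*uv,1]); o=-c['R'].T@c['t']
    return o+d*(z-o[2])/d[2]
E
python3 - <<'E'
from h import *
S={}
for cam in("top","scene"):
    bot.read_camera(cam)
    for t in("ball_1","axis_1","bridge_grip","bridge","park","park_seat","socket_1","base","dish","slidebox","holder","shoe"):
        print(cam,t,[(np.round(d['centre'],1).tolist(),round(d['p'],2)) for d in bot.spot_point(cam,t)])
print(bot.sense()['clock'])
E
```

```text
top ball_1 [([442.9, 244.5], 0.79), ([362.7, 235.2], 0.77)]
top axis_1 [([359.2, 189.2], 0.91), ([444.2, 195.1], 0.59)]
top bridge_grip [([477.8, 390.6], 0.73), ([401.5, 191.9], 0.57)]
top bridge [([463.1, 380.6], 0.83), ([396.1, 198.6], 0.65), ([395.3, 200.7], 0.57), ([353.4, 197.6], 0.49)]
top park [([212.9, 192.2], 0.96)]
top park_seat [([215.1, 189.2], 0.86)]
top socket_1 [([439.0, 205.1], 0.98), ([354.0, 194.2], 0.89)]
top base [([396.4, 198.8], 0.84)]
top dish [([282.5, 101.0], 0.39)]
top slidebox [([386.1, 283.1], 0.67), ([402.1, 192.2], 0.4)]
top holder [([255.3, 278.6], 0.66), ([441.6, 242.6], 0.61), ([359.0, 189.4], 0.19), ([362.3, 233.5], 0.19)]
top shoe [([407.9, 183.9], 0.44)]
scene ball_1 [([298.4, 260.5], 0.82), ([245.0, 310.9], 0.61)]
scene axis_1 [([339.6, 272.1], 0.58), ([280.5, 341.5], 0.56)]
scene bridge_grip [([314.0, 304.8], 0.84), ([88.2, 277.7], 0.75), ([467.1, 294.2], 0.61)]
scene bridge [([313.4, 326.2], 0.61)]
scene park [([402.9, 221.5], 0.87), ([296.4, 258.0], 0.3)]
scene park_seat [([401.0, 220.1], 0.93)]
scene socket_1 [([282.7, 362.2], 0.87), ([343.5, 299.1], 0.68), ([433.7, 346.5], 0.67)]
scene base [([294.6, 262.2], 0.61), ([314.2, 339.6], 0.57)]
scene dish [([288.3, 257.0], 0.72)]
scene slidebox [([241.7, 297.8], 0.65), ([243.8, 308.6], 0.51)]
scene holder []
scene shoe [([327.8, 349.5], 0.54)]
1.45
```

```bash
python3 - <<'E'
import cv2
t=cv2.imread("pics/top0.png"); s=cv2.imread("pics/scene0.png")
cv2.imwrite("pics/c1.png",cv2.resize(t[150:260,320:480],(800,550),interpolation=cv2.INTER_CUBIC))
cv2.imwrite("pics/c2.png",cv2.resize(s[240:410,220:390],(600,600),interpolation=cv2.INTER_CUBIC))
a=cv2.resize(t[150:230,130:290],(800,400),interpolation=cv2.INTER_CUBIC)
cv2.imwrite("pics/c3.png",a)
cv2.imwrite("pics/c4.png",cv2.resize(s[170:270,350:450],(600,600),interpolation=cv2.INTER_CUBIC))
E
```

```text
(no output)
```

View pics/c1.png

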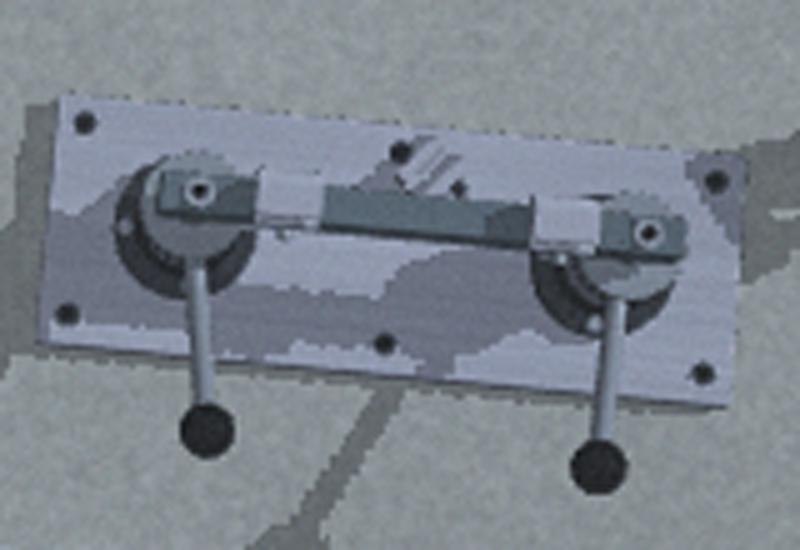

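View pics/c2.png

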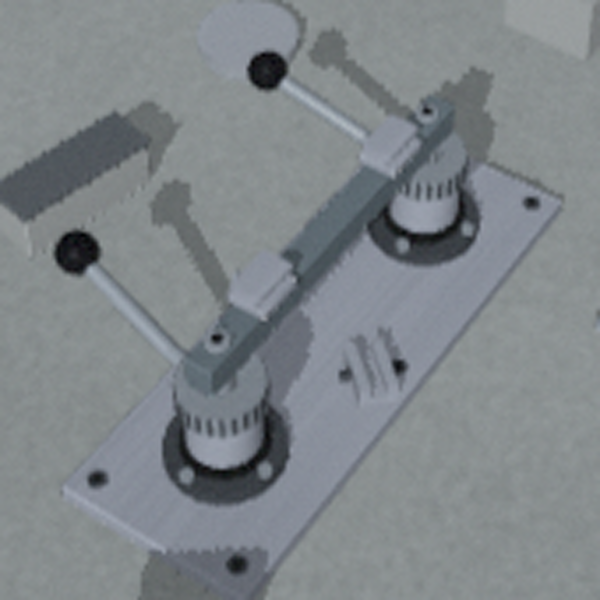

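View pics/c3.png

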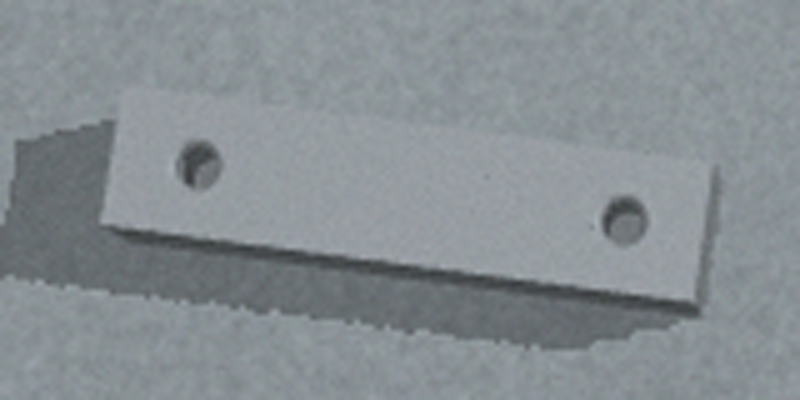

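View pics/c4.png

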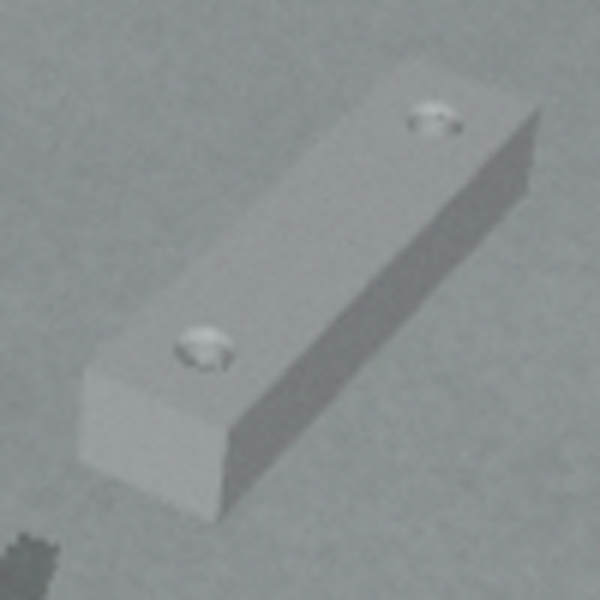

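```bash
python3 - <<'E'
from h import *
T=bot.camera_info("top");S=bot.camera_info("scene")
R={}
for n,a,b in (("ballA",(361,235.8),(295.3,259.5)),("ballB",(439.4,243),(241.5,311)),
 ("barA",(359.6,187.6),(340.9,271.4)),("barB",(449.4,196.2),(281.1,336.0)),
 ("holeA",(169.4,182.4),(422.1,189.6)),("holeB",(254.6,193.8),(383.8,228.0))):
    X,r=tri([(T,a),(S,b)]); print(n,X.round(4),[x.tolist() for x in r]); R[n]=X
for p in("bar","hole"):
    d=R[p+"A"]-R[p+"B"]; print(p,np.linalg.norm(d), (R[p+"A"]+R[p+"B"])/2, "yaw",np.degrees(np.arctan2(-d[0],d[1])))
for n,bx in(("ballA","barA"),("ballB","barB")):
    d=R[n]-R[bx]; print(np.linalg.norm(d[:2]),np.degrees(np.arctan2(d[1],d[0])))
from scipy.spatial.transform import Rotation as Ro
q=bot.sense()['eef_rot']; print(Ro.from_quat(np.r_[q[1:],q[0]]).as_matrix().round(3))
# bystanders
E
```

```text
ballA [ 0.4781 -0.1242  0.0879] [[0.1, 0.1], [0.2, -0.0]]
ballB [ 0.4678 -0.2806  0.0881] [[0.1, 0.1], [0.2, -0.0]]
barA [ 0.5737 -0.1188  0.0982] [[0.0, 0.0], [0.1, -0.0]]
barB [ 0.5611 -0.2982  0.0977] [[0.1, 0.1], [0.1, -0.0]]
holeA [0.5841 0.2749 0.0462] [[0.0, 0.0], [0.0, -0.0]]
holeB [0.5651 0.0965 0.0453] [[-0.0, -0.1], [-0.1, 0.0]]
bar 0.17982037264661507 [ 0.56735491 -0.20849713  0.09795735] yaw -4.018919108207465
hole 0.17935207735186978 [0.57460216 0.18568548 0.04572805] yaw -6.0842789327238735
0.09571261688943812 -176.76239875349282
0.09491533907541216 169.35289094385553
[[ 0.975  0.223 -0.   ]
 [ 0.223 -0.975  0.   ]
 [-0.    -0.    -1.   ]]
```

Candidates: 
- The bridge could be the one on the base at top (402,192), whose leg spacing measures 179.8 mm, or the longer look-alike at top (478,392). I choose the one on the base plate. 
- The balls are at top (361,236), called A, and (439,243), called B. 
- The park is at top (212,188), with hole spacing 179.4 mm. 

The measured heights (ball 88, bar top 98, hole rim 45.7 mm) agree with the text. The crops confirm the choice. I'll go above ball B first.

```bash
python3 -m jog '[[32.8,-28.9,0,0],[32.8,-28.9,0,0],[32.8,-28.9,0,0],[32.8,-28.9,0,0],[32.8,-28.9,0,0],[32.8,-28.9,0,0],[32.8,-28.9,0,0],[32.8,-28.9,0,0],[32.8,-28.9,0,0],[32.8,-28.9,0,0],[32.8,-28.9,0,0],[32.8,-28.9,0,0],[0,0,20,0.137],[0,0,20,0.137],[0,0,20,0.137],[0,0,0,0],[0,0,0,0]]' 0.075
```

```text
clock: 3.58
tool_pos: [0.4683, -0.2811, 0.1592]
eef_rot: [0.0, 0.996, -0.091, 0.0]
ft_force: [0.0, 1.0, 1.0]
opening: 0.0498
```

```bash
python3 - <<'E'
from h import *
c=bot.camera_info("wrist"); im=bot.read_camera("wrist"); cv2.imwrite("pics/w1.png",im[:,:,::-1])
for d in bot.spot_point("wrist","ball_1"):
    print(d['centre'],d['p'],atz(c,d['centre'],.088))
print(proj(c,np.array([.4678,-.2806,.088])))
s=bot.sense();print(s['tool_pos'],s['eef_rot'])
E
```

```text
[314.4, 248.0] 0.67 [ 0.46929027 -0.27889549  0.088     ]
[80.2, 276.1] 0.57 [ 0.47818485 -0.12287023  0.088     ]
[317.40825151 249.69030352]
[ 0.46842427 -0.28122454  0.15948238] [ 1.98156883e-04  9.95754255e-01 -9.20488006e-02  6.65461006e-04]
```

View pics/w1.png

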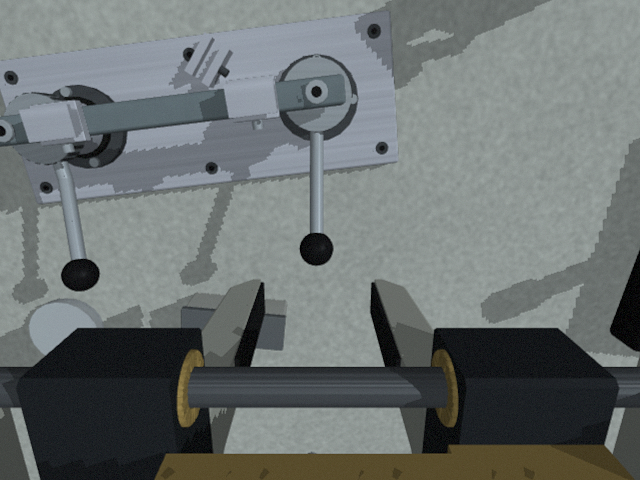

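The wrist picture shows ball B at (316,249), where the triangulation predicts it, and the lever is aligned with the image vertical. I'll descend 90 mm and close.

```bash
python3 -m jog '[[0,0,30,0],[0,0,30,0],[0,0,20,0],[0,0,10,0],[0,0,0,0],[0,0,0,0]]' && python3 -m jog '[[0,0,0,0],[0,0,0,0],[0,0,0,0],[0,0,0,0],[0,0,0,0],[0,0,0,0]]' -1; python3 -c "
from bench import bot;s=bot.sense();print(s['tool_pos'],s['ft_force'],s['torque'],s['opening'])"
```

```text
clock: 4.42
tool_pos: [0.4684, -0.2812, 0.0694]
eef_rot: [0.0, 0.996, -0.093, 0.001]
ft_force: [-0.2, 0.2, 0.9]
opening: 0.0498
clock: 5.18
tool_pos: [0.468, -0.2808, 0.0687]
eef_rot: [-0.0, 0.996, -0.093, -0.0]
ft_force: [-0.2, 0.8, 2.6]
opening: 0.0204
[ 0.46797536 -0.28082496  0.06867348] [-0.17687586  0.76486944  2.59735633] [0.29104784 0.06025368 0.02736452] 0.020412731084028992
```

```bash
python3 -m jog '[[0,1.5,0,-0.016],[0,1.5,0,-0.016],[0,0,0,0]]'; python3 -m jog '[[0,1.5,0,-0.016],[0,1.5,0,-0.016],[0,0,0,0]]';  python3 -c "
from bench import bot;s=bot.sense();print(s['tool_pos'],s['ft_force'],s['torque'],s['opening'])"
```

```text
clock: 5.55
tool_pos: [0.4675, -0.2836, 0.0686]
eef_rot: [-0.0, 0.997, -0.077, -0.0]
ft_force: [1.1, 5.0, 3.0]
opening: 0.0204
clock: 5.92
tool_pos: [0.467, -0.2868, 0.0686]
eef_rot: [-0.0, 0.998, -0.061, -0.0]
ft_force: [0.1, 5.0, 3.3]
opening: 0.0205
[ 0.46704774 -0.2867565   0.06857953] [0.10307283 5.01992908 3.27977584] [ 1.113663   -0.05811951  0.00492303] 0.020450846874587262
```

```bash
python3 -m jog '[[0.1,2,0,-0.021],[0.1,2,0,-0.021],[0,0,0,0]]'; python3 -c "
from bench import bot;s=bot.sense();print(s['tool_pos'],s['ft_force'],s['torque'],s['opening'])"
```

```text
clock: 6.3
tool_pos: [0.4666, -0.2908, 0.0686]
eef_rot: [-0.0, 0.999, -0.04, -0.0]
ft_force: [-0.1, 5.1, 4.4]
opening: 0.0202
[ 0.46664211 -0.29084023  0.06855989] [-0.10866094  5.06272784  4.43763793] [ 1.06929169 -0.02499055 -0.0192871 ] 0.02015410825991472
```

```bash
python3 -m jog '[[0.12,4.75,0,-0.05],[0.12,4.75,0,-0.05],[0.12,4.75,0,-0.05],[0.12,4.75,0,-0.05],[0.12,4.75,0,-0.05],[0.12,4.75,0,-0.05],[0,0,0,0]]'; python3 -c "
from bench import bot;s=bot.sense();print(s['tool_pos'],s['ft_force'],s['torque'],s['opening'])"
```

```text
clock: 7.18
tool_pos: [0.4688, -0.3193, 0.0685]
eef_rot: [-0.0, 0.994, 0.109, 0.0]
ft_force: [-0.3, 4.6, 3.6]
opening: 0.02
[ 0.46877272 -0.31934006  0.06852584] [-0.3331762   4.55543218  3.5793453 ] [ 1.01196612 -0.10053211  0.00700557] 0.020037231352335
```

```bash
python3 -m jog '[[0.12,4.75,0,-0.05],[0.12,4.75,0,-0.05],[0.12,4.75,0,-0.05],[0.12,4.75,0,-0.05],[0.12,4.75,0,-0.05],[0.12,4.75,0,-0.05],[0,0,0,0]]'; python3 -c "
from bench import bot;s=bot.sense();print(s['tool_pos'],s['ft_force'],s['torque'],s['opening'])"; python3 -m jog '[[0,2,0,-0.02],[0,2,0,-0.02],[0,0,0,0]]';python3 -c "
from bench import bot;s=bot.sense();print(s['tool_pos'],s['ft_force'],s['torque'],s['opening'])"
```

```text
clock: 8.05
tool_pos: [0.479, -0.3456, 0.0685]
eef_rot: [-0.0, 0.967, 0.257, 0.0]
ft_force: [-1.0, 5.7, 4.6]
opening: 0.0202
[ 0.47902248 -0.34559336  0.06849045] [-0.9684518   5.71307333  4.56199545] [ 1.06004891  0.01515717 -0.03406165] 0.020174947004047993
clock: 8.43
tool_pos: [0.4808, -0.3487, 0.0685]
eef_rot: [-0.0, 0.961, 0.276, -0.0]
ft_force: [-0.2, 6.1, 4.8]
opening: 0.02
[ 0.48084882 -0.34869777  0.06847218] [-0.23866216  6.05633546  4.79071333] [ 1.13816764e+00  4.93921294e-04 -4.95218625e-02] 0.020001040271047568
```

```bash
for i in 1; do python3 -m jog '[[0,2,0,-0.02],[0,2,0,-0.02],[0,0,0,0]]';python3 -c "
from bench import bot;s=bot.sense();print(s['tool_pos'],s['ft_force'],s['torque'],s['opening'])"; done
```

```text
clock: 8.8
tool_pos: [0.4825, -0.3513, 0.0684]
eef_rot: [-0.001, 0.955, 0.295, -0.001]
ft_force: [-2.1, 8.4, 5.5]
opening: 0.02
[ 0.482465   -0.35130612  0.06837036] [-2.11185844  8.3704223   5.48164648] [ 1.63553902  0.26613858 -0.20020833] 0.020026191860093488
```

```bash
python3 -m jog '[[0,-2,0,0.02],[0,-2,0,0.02],[0,0,0,0]]' && python3 -m jog '[[0,0,0,0],[0,0,0,0],[0,0,0,0],[0,0,-15,0],[0,0,-25,0.125],[0,0,-25,0.126],[0,0,-20,0.126],[0,0,0,0.126],[0,0,0,0]]' 0.075;  python3 - <<'E'
from h import *
from scipy.spatial.transform import Rotation as Ro
s=bot.sense();q=s['eef_rot'];R=Ro.from_quat(np.r_[q[1:],q[0]]).as_matrix()
print(s['tool_pos'],np.degrees(np.arctan2(R[1,0],R[0,0])),s['opening'])
print(R.T@(np.array([.478,-.124,.125])-s['tool_pos'])*1000)
E
```

```text
clock: 9.18
tool_pos: [0.4808, -0.3485, 0.0685]
eef_rot: [-0.0, 0.961, 0.276, -0.0]
ft_force: [-0.1, 5.1, 3.2]
opening: 0.0205
clock: 10.3
tool_pos: [0.4812, -0.3493, 0.1548]
eef_rot: [0.0, 1.0, 0.029, 0.001]
ft_force: [-0.0, 0.1, 0.3]
opening: 0.0505
[ 0.48123219 -0.34933324  0.15479316] 3.2991643060906437 0.05049026483554085
[   9.71015999 -225.17535499   29.57902404]
```

```bash
python3 -m jog '[[2,-45,0,0],[2,-45,0,0],[2,-45,0,0],[2,-45,0,0],[1.7,-45.2,0,0],[0,0,0,0],[0,0,0,0]]';  python3 - <<'E'
from h import *
c=bot.camera_info("wrist"); s=bot.sense();im=bot.read_camera("wrist"); cv2.imwrite("pics/w2.png",im[:,:,::-1])
print(s['tool_pos'])
for d in bot.spot_point("wrist","ball_1"): print(d['centre'],d['p'],atz(c,d['centre'],.088))
c=bot.camera_info("top"); im=bot.read_camera("top"); cv2.imwrite("pics/t2.png",cv2.resize(im[150:290,320:520,::-1],(800,560),interpolation=cv2.INTER_CUBIC))
E
```

```text
clock: 11.18
tool_pos: [0.478, -0.1243, 0.1538]
eef_rot: [0.0, 1.0, 0.029, 0.0]
ft_force: [0.7, -0.2, 0.1]
opening: 0.0503
[ 0.47796743 -0.1242615   0.15377324]
[314.6, 251.0] 0.94 [ 0.47835267 -0.12215679  0.088     ]
```

View pics/w2.png

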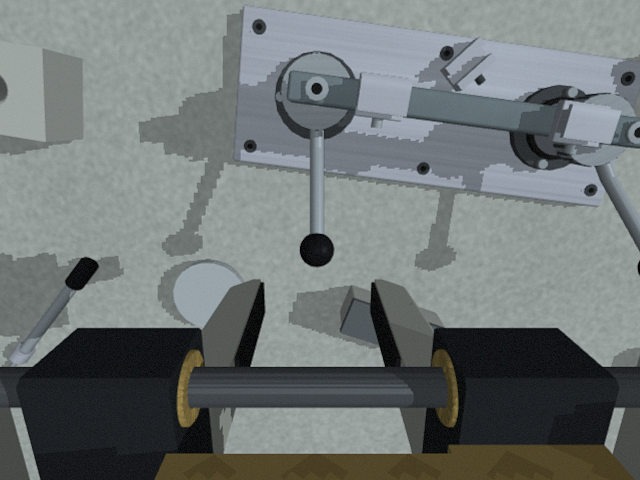

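View pics/t2.png

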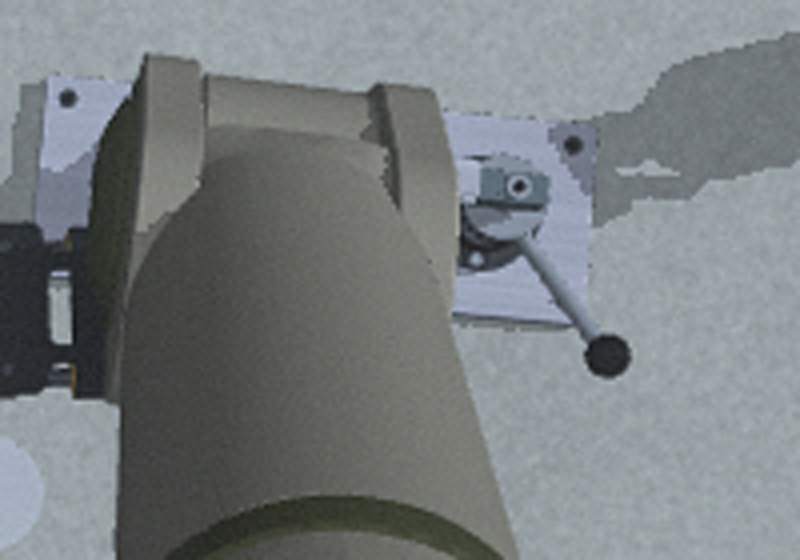

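Lever B now stands swung out, with its ball at top (471.5,238.7). Ball A is centred in the wrist view at (316,250). I'll compute B's angle and grip A.

```bash
python3 - <<'E'
from h import *
X=atz(bot.camera_info("top"),(471.5-.4,238.6),.088); d=X[:2]-np.array([.5611,-.2982]); print(X,np.linalg.norm(d),np.degrees(np.arctan2(d[1],d[0]))%360-169.35)
E
python3 -m jog '[[0,0,30,0],[0,0,30,0],[0,0,15,0],[0,0,9.8,0],[0,0,0,0],[0,0,0,0]]' && python3 -m jog '[[0,0,0,0],[0,0,0,0],[0,0,0,0],[0,0,0,0],[0,0,0,0]]' -1; python3 -m jog '[[0,-1.5,0,0.016],[0,-1.5,0,0.016],[0,0,0,0]]'; python3 -m jog '[[0,-1.5,0,0.016],[0,-1.5,0,0.016],[0,0,0,0]]'
```

```text
[ 0.47841118 -0.34380909  0.088     ] 0.09443320886593856 39.53003353205179
clock: 12.08
tool_pos: [0.4783, -0.1239, 0.0694]
eef_rot: [0.0, 1.0, 0.028, 0.0]
ft_force: [-0.1, -0.2, -0.3]
opening: 0.0499
clock: 12.7
tool_pos: [0.4779, -0.1238, 0.0689]
eef_rot: [0.0, 1.0, 0.028, 0.0]
ft_force: [0.9, -0.7, 1.7]
opening: 0.0201
clock: 13.08
tool_pos: [0.4778, -0.1211, 0.0688]
eef_rot: [0.0, 1.0, 0.012, 0.0]
ft_force: [0.9, -2.8, 2.5]
opening: 0.0204
clock: 13.45
tool_pos: [0.4777, -0.118, 0.0688]
eef_rot: [0.0, 1.0, -0.004, 0.0]
ft_force: [0.0, -4.6, 2.3]
opening: 0.0203
```

B reads 39.5°, so it is open to within measurement error. On A, 6 mm gives 4.6 N, so I'll check that it gives.

```bash
python3 -m jog '[[0.1,-2,0,0.021],[0.1,-2,0,0.021],[0,0,0,0]]'
```

```text
clock: 13.82
tool_pos: [0.4778, -0.1137, 0.0688]
eef_rot: [0.0, 1.0, -0.025, -0.0]
ft_force: [-0.6, -5.1, 3.5]
opening: 0.0206
```

It gives (10 mm at 5 N), so I'll continue.

```bash
python3 -m jog '[[0.12,-4.75,0,0.05],[0.12,-4.75,0,0.05],[0.12,-4.75,0,0.05],[0.12,-4.75,0,0.05],[0.12,-4.75,0,0.05],[0.12,-4.75,0,0.05],[0,0,0,0]]'; python3 -m jog '[[0.12,-4.75,0,0.05],[0.12,-4.75,0,0.05],[0.12,-4.75,0,0.05],[0.12,-4.75,0,0.05],[0.12,-4.75,0,0.05],[0.12,-4.75,0,0.05],[0,0,0,0]]';  python3 -m jog '[[0,-2,0,0.02],[0,-2,0,0.02],[0,0,0,0]]'
```

```text
clock: 14.7
tool_pos: [0.4834, -0.0854, 0.0687]
eef_rot: [0.0, 0.985, -0.174, -0.0]
ft_force: [-2.4, -3.2, 5.0]
opening: 0.0204
clock: 15.58
tool_pos: [0.4971, -0.0602, 0.0687]
eef_rot: [-0.0, 0.948, -0.32, -0.0]
ft_force: [-4.2, -2.2, 5.6]
opening: 0.0201
clock: 15.95
tool_pos: [0.4994, -0.0572, 0.0687]
eef_rot: [-0.0, 0.941, -0.338, -0.0]
ft_force: [-4.1, -2.3, 5.9]
opening: 0.0202
```

```bash
python3 -m jog '[[0,-2,0,0.02],[0,-2,0,0.02],[0,0,0,0]]'
```

```text
clock: 16.32
tool_pos: [0.5014, -0.0548, 0.0686]
eef_rot: [0.0, 0.934, -0.357, -0.001]
ft_force: [-5.0, -4.4, 6.4]
opening: 0.0204
```

```bash
python3 -m jog '[[0,-1.5,0,0.015],[0,0,0,0]]'
```

```text
clock: 16.58
tool_pos: [0.5021, -0.0539, 0.0686]
eef_rot: [0.001, 0.931, -0.364, -0.001]
ft_force: [-6.8, -5.5, 6.8]
opening: 0.0206
```

```bash
python3 -m jog '[[0,1.8,0,-0.018],[0,1.8,0,-0.018],[0,0,0,0]]' && python3 -m jog '[[0,0,0,0],[0,0,0,0],[0,0,0,0],[0,0,-15,0],[0,0,-25,0],[0,0,-25,0],[0,0,-25,0],[0,0,0,0],[0,0,0,0]]' 0.075;  python3 - <<'E'
from h import *
from scipy.spatial.transform import Rotation as Ro
s=bot.sense();q=s['eef_rot'];R=Ro.from_quat(np.r_[q[1:],q[0]]).as_matrix()
print(s['tool_pos'],np.degrees(np.arctan2(R[1,0],R[0,0])),s['opening'],s['q'].round(2))
print(R.T@(np.array([.5674,-.2085,.158])-s['tool_pos'])*1000)
E
```

```text
clock: 16.95
tool_pos: [0.5002, -0.0562, 0.0687]
eef_rot: [0.0, 0.938, -0.347, -0.001]
ft_force: [-4.1, -2.7, 5.1]
opening: 0.0203
clock: 18.08
tool_pos: [0.5007, -0.056, 0.1589]
eef_rot: [-0.0, 0.938, -0.347, 0.0]
ft_force: [-0.2, 0.9, -0.7]
opening: 0.0502
[ 0.50073801 -0.05603252  0.15893406] -40.55424871534287 0.05018004100741155 [-0.2   0.44  0.27  2.17 -0.21  0.56 -2.05]
[149.77848201  72.50231858   0.92040002]
```

```bash
python3 -m jog '[[37.4,18.1,0,0],[37.4,18.1,0,0],[37.4,18.1,0,0],[37.6,18.2,0,0],[0,0,0,-0.17],[0,0,0,-0.17],[0,0,0,-0.17],[0,0,0,-0.17],[0,0,0,-0.17],[0,0,0,-0.17],[0,0,0,-0.17],[0,0,0,-0.17],[0,0,0,-0.17],[0,0,0,-0.17],[0,0,0,-0.17],[0,0,0,-0.17],[0,0,0,-0.17],[0,0,0,0],[0,0,0,0]]';  python3 - <<'E'
from h import *
from scipy.spatial.transform import Rotation as Ro
c=bot.camera_info("wrist");s=bot.sense();im=bot.read_camera("wrist"); cv2.imwrite("pics/w3.png",im[:,:,::-1])
q=s['eef_rot'];R=Ro.from_quat(np.r_[q[1:],q[0]]).as_matrix()
print(s['tool_pos'],np.degrees(np.arctan2(R[1,0],R[0,0])),s['opening'],s['q'].round(2))
print(R.T@(np.array([.5674,-.2085,.067])-s['tool_pos'])*1000)
for p in ([.5737,-.1188,.096],[.5611,-.2982,.096],[.5674,-.2085,.096]): print(proj(c,np.array(p)))
for d in bot.spot_point("wrist","bridge_grip"): print(d['centre'],d['p'],atz(c,d['centre'],.086))
bot.read_camera("scene"); im=bot.read_camera("scene"); cv2.imwrite("pics/s3.png",im[:,:,::-1])
E
```

```text
clock: 20.45
tool_pos: [0.5671, -0.2088, 0.1582]
eef_rot: [-0.001, 0.732, 0.681, -0.0]
ft_force: [0.2, -1.2, -0.3]
opening: 0.0503
[ 0.5670756  -0.20882939  0.15817378] 85.8254747835984 0.05026918614370466 [ 0.52  0.55 -0.38  1.92  0.3   0.72 -0.11]
[ 0.29570314  0.39362466 91.1736229 ]
[317.06338855 101.58097421]
[317.72109593 376.38111478]
[317.42741966 253.67870409]
[315.1, 250.9] 0.57 [ 0.56575964 -0.20999781  0.086     ]
```

View pics/w3.png

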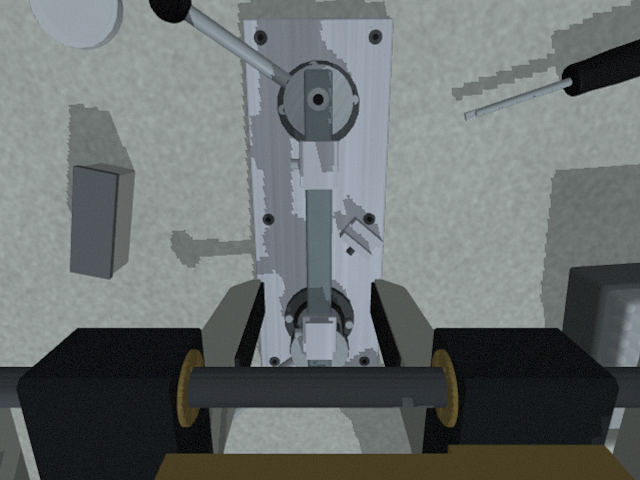

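View pics/s3.png

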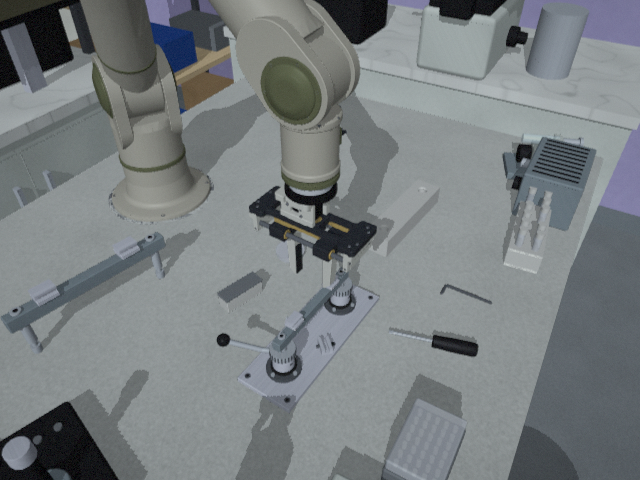

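The bar runs vertically at column 318 with its screw at (318,100), as predicted. Ball A is at about (170,5). I'll check A's angle, then descend and grip.

```bash
python3 - <<'E'
from h import *
X=atz(bot.camera_info("wrist"),(170,2),.088); d=X[:2]-np.array([.5737,-.1188]); print(X,np.linalg.norm(d),183.2-np.degrees(np.arctan2(d[1],d[0]))%360)
E
python3 -m jog '[[0.3,0.4,30,0],[0,0,30,0],[0,0,20,0],[0,0,11,0],[0,0,0,0],[0,0,0,0]]' && python3 -m jog '[[0,0,0,0],[0,0,0,0],[0,0,0,0],[0,0,0,0],[0,0,0,0],[0,0,0,0]]' -1; python3 -c "
from bench import bot;s=bot.sense();print(s['tool_pos'],s['ft_force'],s['torque'],s['opening'])"
```

```text
[ 0.4980074  -0.06191128  0.088     ] 0.09468736154113767 40.12763263446291
clock: 21.4
tool_pos: [0.5683, -0.2087, 0.0685]
eef_rot: [0.0, 0.731, 0.682, 0.0]
ft_force: [-0.5, 0.7, -0.0]
opening: 0.05
clock: 22.15
tool_pos: [0.5679, -0.2086, 0.0679]
eef_rot: [0.0, 0.731, 0.682, 0.0]
ft_force: [-0.4, -0.5, 2.3]
opening: 0.0161
[ 0.56790741 -0.20862101  0.0678972 ] [-0.3868295  -0.53314382  2.26120479] [-0.07165525 -0.00285881 -0.0097469 ] 0.016057468091816234
```

Both levers are open (39.5° and 40.1°), and the bar is gripped at 16.06 mm. I'll lift gently by a few mm and watch the force.

```bash
python3 -m jog '[[0,0,-2,0],[0,0,-2,0],[0,0,0,0]]'; python3 -c "
from bench import bot;s=bot.sense();print(s['tool_pos'],s['ft_force'],s['torque'],s['opening'])"
```

```text
clock: 22.52
tool_pos: [0.5677, -0.2085, 0.0717]
eef_rot: [-0.0, 0.731, 0.682, -0.0]
ft_force: [0.8, 0.2, -4.0]
opening: 0.0159
[ 0.56770452 -0.20853725  0.07174048] [ 0.7570484   0.1972686  -4.04804834] [-0.01185818 -0.09535389  0.01330156] 0.015909050185754753
```

It rises freely with about 4 N of weight, so I'll lift it fully.

```bash
python3 -m jog '[[0,0,-6,0],[0,0,-10,0],[0,0,-12,0],[0,0,-12,0],[0,0,-12,0],[0,0,-12,0],[0,0,-12,0],[0,0,-12,0],[0,0,-6,0],[0,0,0,0],[0,0,0,0]]'; python3 - <<'E'
from h import *
from scipy.spatial.transform import Rotation as Ro
s=bot.sense()
q=s['eef_rot'];R=Ro.from_quat(np.r_[q[1:],q[0]]).as_matrix()
print(s['tool_pos'],np.degrees(np.arctan2(R[1,0],R[0,0])),s['opening'],s['ft_force'])
print(R.T@(np.array([.5746,.1857,.165])-s['tool_pos'])*1000)
E
```

```text
clock: 23.9
tool_pos: [0.5676, -0.2086, 0.1654]
eef_rot: [-0.0, 0.731, 0.682, -0.0]
ft_force: [-0.4, 0.7, -4.3]
opening: 0.0156
[ 0.56755583 -0.20856478  0.16541338] 86.0445533519908 0.015604874331089083 [-0.39866428  0.67429804 -4.29827681]
[393.81150945 -20.1689512    0.46813712]
```

```bash
python3 -m jog '[[10,-0.5,0,0],[20,-1,0,0],[30,-1.5,0,0],[33,-1.7,0,0],[33,-1.7,0,0],[33,-1.7,0,0],[33,-1.7,0,0],[33,-1.7,0,0],[33,-1.7,0,0],[33,-1.7,0,0],[33,-1.7,0,0],[30,-1.5,0,0],[25,-1.4,0,0],[15,-0.9,0,0.018],[0,0,0,0.019],[0,0,0,0],[0,0,0,0],[0,0,0,0]]'; python3 - <<'E'
from h import *
from scipy.spatial.transform import Rotation as Ro
s=bot.sense()
q=s['eef_rot'];R=Ro.from_quat(np.r_[q[1:],q[0]]).as_matrix()
print(s['tool_pos'],np.degrees(np.arctan2(R[1,0],R[0,0])),s['opening'],s['ft_force'])
print(R.T@(np.array([.5746,.1857,.165])-s['tool_pos'])*1000)
for n in("scene","wrist","top"):
    im=bot.read_camera(n); cv2.imwrite(f"pics/{n}4.png",im[:,:,::-1])
E
```

```text
clock: 26.15
tool_pos: [0.5748, 0.185, 0.1658]
eef_rot: [0.0, 0.744, 0.668, -0.0]
ft_force: [-0.6, -0.4, -3.9]
opening: 0.0155
[0.57479712 0.18499308 0.16582543] 83.86047167021927 0.015486668882974584 [-0.61637522 -0.39588385 -3.87277947]
[ 0.68200628 -0.27162178  0.82523807]
```

View pics/scene4.png

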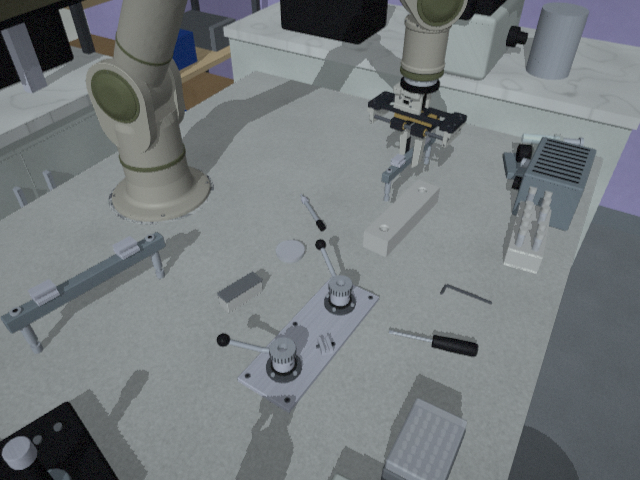

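View pics/wrist4.png

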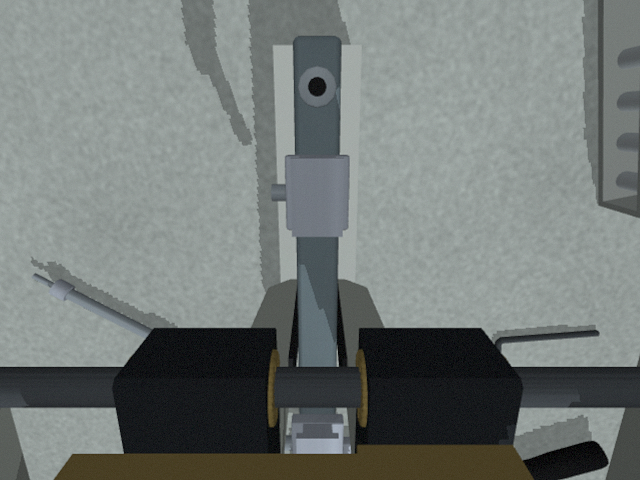

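View pics/top4.png

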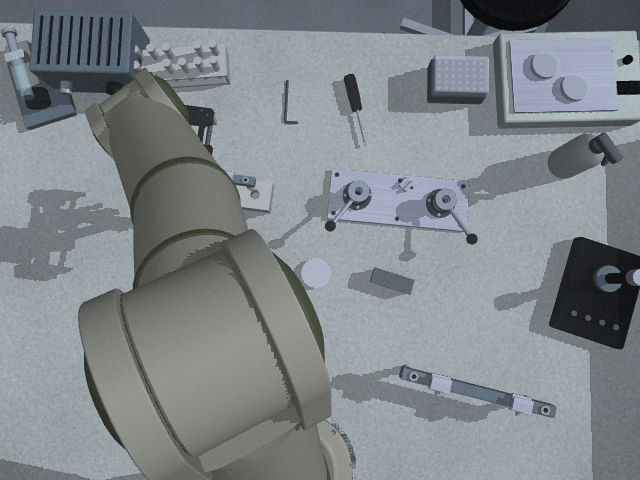

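The bridge is held over the park, both levers are swung outward (balls at top (331,226) and (472,239)), and the sockets are empty. I'll check the held bridge against the holes.

```bash
python3 - <<'E'
from h import *
t=cv2.imread("pics/top4.png"); s=cv2.imread("pics/scene4.png"); w=cv2.imread("pics/wrist4.png")
a=cv2.resize(t[160:220,220:280],(400,400),interpolation=cv2.INTER_CUBIC)
b=cv2.resize(s[150:250,350:450],(400,400),interpolation=cv2.INTER_CUBIC)
cv2.imwrite("pics/c5.png",np.hstack([a,b]))
T=bot.camera_info("top");S=bot.camera_info("scene");W=bot.camera_info("wrist")
p=np.array([.5748,.1850,.0]);yaw=np.radians(83.86);d=np.array([np.cos(yaw),np.sin(yaw),0])
for k in(-1,1):
    X=p+k*.09*d+[0,0,.1658+.0291]
    print(k,proj(T,X),proj(S,X),proj(W,X))
    X=p+k*.09*d+[0,0,.1048]; print(' foot',proj(S,X))
E
```

```text
-1 [245.37222776 179.29536577] [389.63675573 170.19708617] [316.76370591 502.79379669]
 foot [385.82871276 206.43695669]
1 [147.21559133 166.287544  ] [431.00698608 134.32909481] [317.10430334  91.9221817 ]
 foot [425.49448811 168.97246555]
```

View pics/c5.png

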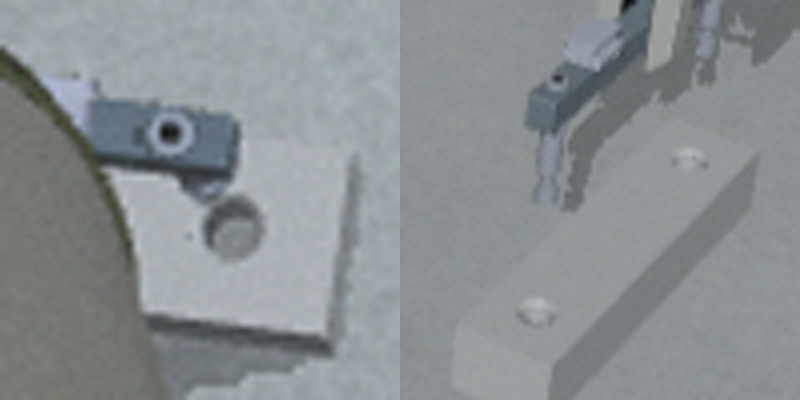

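```bash
python3 - <<'E'
from h import *
T=bot.camera_info("top");S=bot.camera_info("scene");W=bot.camera_info("wrist")
print(tri([(T,(245.1,179.4)),(S,(389.1,169.6))]))
p=np.array([.5748,.1850,.1948]);yaw=np.radians(83.86);d=np.array([np.cos(yaw),np.sin(yaw),0]);print("exp",p-.09*d,p+.09*d)
print("W cam pos",-W['R'].T@W['t'])
for dz in(0,.002,.004,.006): print(proj(W,p+.09*d+[0,0,dz]), proj(W,p+.092*d+[0,0,dz]))
s=cv2.imread("pics/scene4.png");cv2.imwrite("pics/c6.png",cv2.resize(s[110:220,370:480],(600,600),interpolation=cv2.INTER_CUBIC))
E
```

```text
(array([0.56435817, 0.09561894, 0.19608058]), [array([0.1, 0.2]), array([ 0.2, -0. ])])
exp [0.56517376 0.09551628 0.1948    ] [0.58442624 0.27448372 0.1948    ]
W cam pos [0.58365987 0.26586442 0.33143384]
[317.10463889  91.9424726 ] [317.10997307  85.50963356]
[317.09783119  91.53081474] [317.1032154   84.99820581]
[317.09081407  91.10649381] [317.0962489  84.4709729]
[317.08357773  90.66891639] [317.08906373  83.92719069]
```

View pics/c6.png

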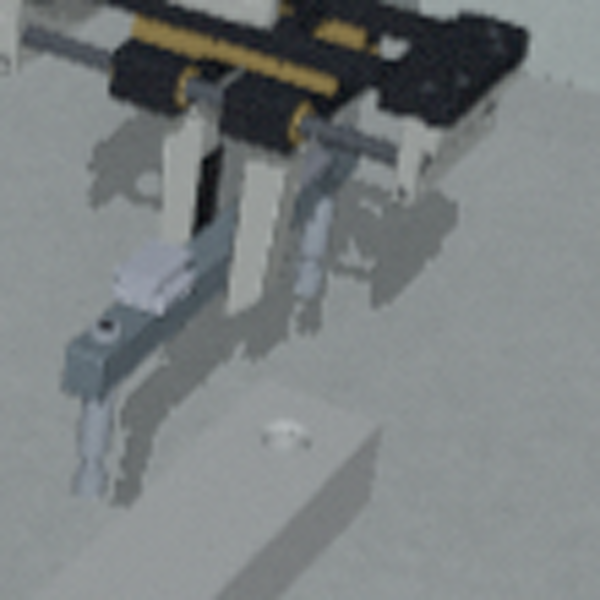

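```bash
python3 -m jog '[[0.4,0.4,10,0],[0,0,15,0],[0,0,15,0],[0,0,15,0],[0,0,12,0],[0,0,3,0],[0,0,0,0],[0,0,0,0]]'; python3 -m jog '[[0,0,3,0],[0,0,3,0],[0,0,3,0],[0,0,3,0],[0,0,0,0]]'
```

```text
clock: 27.3
tool_pos: [0.5754, 0.1864, 0.0963]
eef_rot: [0.0, 0.744, 0.669, 0.0]
ft_force: [0.1, -1.3, -3.5]
opening: 0.0156
clock: 27.92
tool_pos: [0.5749, 0.1862, 0.0834]
eef_rot: [-0.0, 0.744, 0.669, -0.0]
ft_force: [0.1, 0.8, -4.8]
opening: 0.0158
```

The feet are in the holes without contact, so I'll continue.

```bash
python3 -m jog '[[0,0,4,0],[0,0,4,0],[0,0,4,0],[0,0,4,0],[0,0,4,0],[0,0,2,0],[0,0,0,0]]'; python3 -m jog '[[0,0,1.5,0],[0,0,1.5,0],[0,0,0,0]]'
```

```text
clock: 28.8
tool_pos: [0.575, 0.1863, 0.0616]
eef_rot: [-0.0, 0.744, 0.669, -0.0]
ft_force: [0.5, -0.1, -4.0]
opening: 0.0156
clock: 29.18
tool_pos: [0.575, 0.1862, 0.0587]
eef_rot: [-0.0, 0.744, 0.669, -0.0]
ft_force: [-0.5, 0.5, -4.4]
opening: 0.0155
```

```bash
python3 -m jog '[[0,0,1,0],[0,0,1,0],[0,0,0,0]]'; python3 -m jog '[[0,0,0.7,0],[0,0,0,0]]'
```

```text
clock: 29.55
tool_pos: [0.5752, 0.1862, 0.0569]
eef_rot: [0.0, 0.744, 0.669, 0.0]
ft_force: [-0.0, 0.4, -1.3]
opening: 0.0156
clock: 29.8
tool_pos: [0.5752, 0.1862, 0.0569]
eef_rot: [0.0, 0.744, 0.669, 0.0]
ft_force: [-1.8, -1.4, 6.9]
opening: 0.0157
```

It bottoms out at exactly the expected TCP height of 56.9 mm. I'll release and rise.

```bash
python3 -m jog '[[0,0,-0.5,0],[0,0,0,0],[0,0,0,0],[0,0,0,0],[0,0,0,0],[0,0,-10,0],[0,0,-20,0],[0,0,-30,0],[0,0,-40,0],[0,0,-50,0],[0,0,-30,0],[0,0,0,0],[0,0,0,0]]' 0.075; python3 - <<'E'
from h import *
for n in("scene","wrist","top"):
    im=bot.read_camera(n); cv2.imwrite(f"pics/{n}5.png",im[:,:,::-1])
s=cv2.imread("pics/scene5.png");cv2.imwrite("pics/c7.png",cv2.resize(s[150:270,350:470],(600,600),interpolation=cv2.INTER_CUBIC))
E
```

```text
clock: 31.42
tool_pos: [0.5747, 0.1859, 0.2362]
eef_rot: [-0.0, 0.744, 0.669, -0.0]
ft_force: [-0.6, 0.2, -1.5]
opening: 0.0499
```

View pics/c7.png

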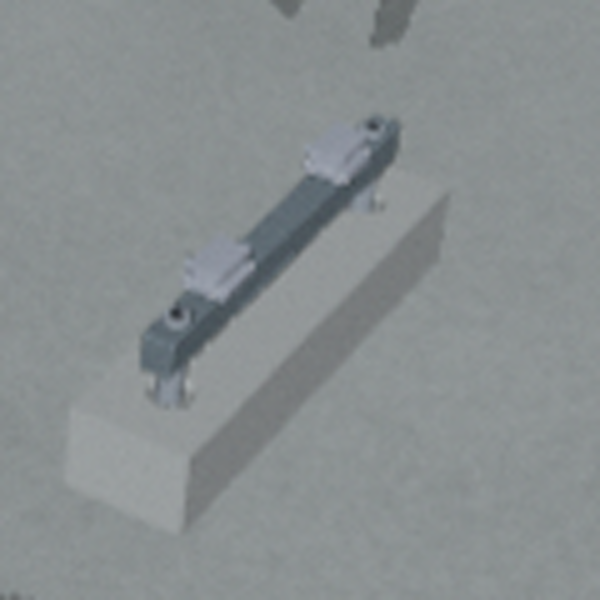

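View pics/wrist5.png

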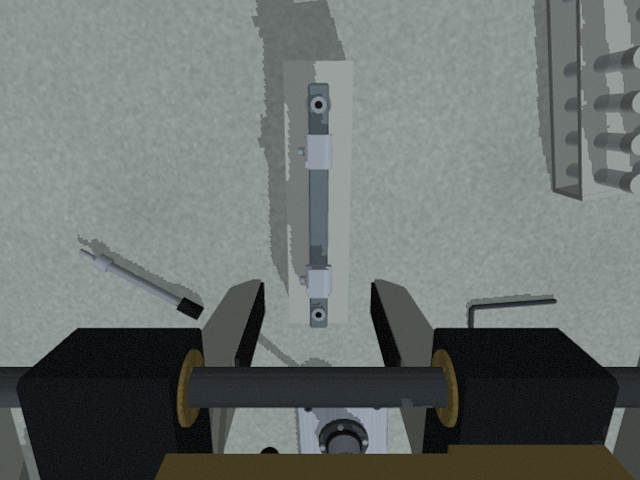

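View pics/top5.png

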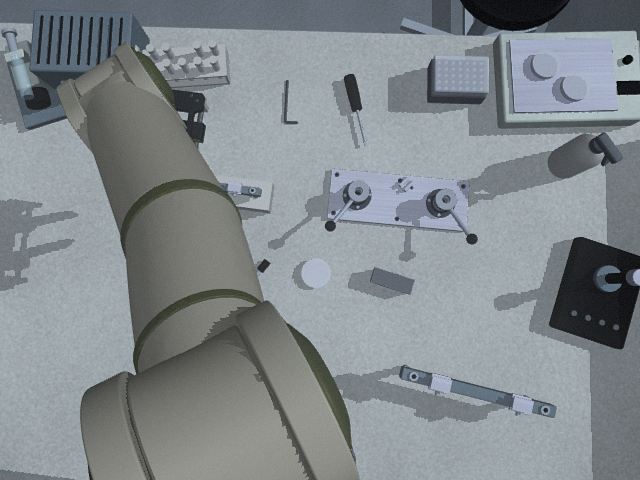

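View pics/scene5.png

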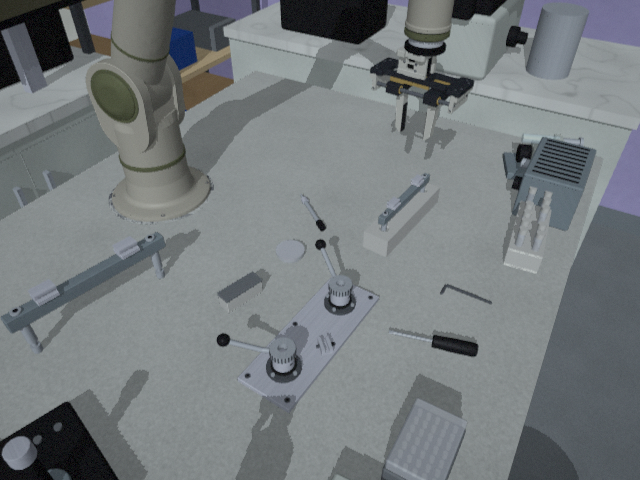

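```bash
python3 - <<'E'
from h import *
T=bot.camera_info("top");S=bot.camera_info("scene")
for uv in((385,213),(424.2,175)): print(atz(S,uv,.085))
def cen(f,box):
    im=cv2.imread(f,0)[box[1]:box[3],box[0]:box[2]]; m=(im<55).astype('uint8')
    n,l,st,c=cv2.connectedComponentsWithStats(m); k=1+np.argmax(st[1:,4]); return c[k]+[box[0],box[1]],st[k,4]
for nm,ax,a0,bt,bs in(("A",(.5737,-.1188),183.2,(322,216,341,236),(311,235,330,254)),("B",(.5611,-.2982),169.35,(462,229,482,249),(213,330,232,350))):
    a,na=cen("pics/top5.png",bt);b,nb=cen("pics/scene5.png",bs)
    X,r=tri([(T,a),(S,b)]);d=X[:2]-ax; print(nm,a,na,b,nb,X,np.linalg.norm(d),np.degrees(np.arctan2(d[1],d[0]))%360-a0)
# changed things between first and last scene picture
a=cv2.imread("pics/scene0.png",0);b=cv2.imread("pics/scene5.png",0)
for n,(x0,y0,x1,y1) in dict(dish=(275,240,308,266),hexkey=(438,280,495,306),driver=(385,322,480,360),slidebox=(216,268,266,310),shoe=(315,332,338,355),holder=(299,190,329,232)).items():
    print(n,cv2.absdiff(a,b)[y0:y1,x0:x1].mean().round(1))
E
```

```text
[0.5638058 0.0982511 0.085    ]
[0.58234262 0.27880148 0.085     ]
A [329.50684932 225.36986301] 73 [320.06666667 244.01333333] 75 [ 0.49692087 -0.06124217  0.08805963] 0.09595800299870771 -40.05723202461286
B [471.1875 238.5375] 80 [222.784 339.424] 125 [ 0.47817345 -0.34450608  0.08738912] 0.09497928749385318 39.82893744487944
dish 15.3
hexkey 1.7
driver 2.1
slidebox 4.6
shoe 1.7
holder 1.8
```

```bash
python3 -c "
from bench import bot;print(bot.hand_in())"
```

```text
the job is handed in; nothing more can be done
None
```

The job is done and handed in at about 32 s: both levers are open, and the bridge stands in the parking block with the gripper clear of it.

- **Levers:** The −y lever gave anticlockwise and the +y lever clockwise, each at about 5 N on the first try. I turned both until they met the stop, at roughly 8–9 N. In the last pictures they measure 39.8° and 40.1° open.
- **Lift:** The bridge came up freely, pulling only its own weight (about 4 N).
- **Parking:** The feet entered the holes without contact. The bridge bottomed at a tool height of 56.9 mm, which is 11 mm below the grip height in the sockets, exactly as it should be for fully home.
- **Bench:** The hex key, screwdriver, pipette holder and spare shoe show almost no change from the first picture. The dish and slide box patches changed more. The lever and its shadow moved across them, and both sit where they were in the top view.

Two checks disagreed slightly:
- While the bridge was held, the wrist camera put it about 2 mm further along the bar than the other two cameras, so I moved to a point between the two.
- Afterwards the scene camera alone put the parked bar 2–4 mm off in plan. Its earlier height readings had a similar small bias.

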